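Lift the sterilised guard comb with tongs

ROBOT

A 6-joint arm with a two-finger parallel gripper is mounted at the origin on the work surface. World frame = base frame: x ahead of the robot, y to its left, z up, the work surface at z = 0. Lengths are in m, angles in rad, forces in N, time in s.
With the tool pointing down it reaches from about 0.4 to 0.825 m from the base axis. Payload 7 kg.
Tool frame: the origin (TCP) lies at the very end of the fingers, on their centre line; the grasp point (between the pads) lies 19 mm behind it; z points along the fingers, x is the direction in which the jaws open and shut, and the axes are right-handed (so a half turn about z gives the same grasp; the last joint's range is limited). The gripper opens to 88 mm and grips with 3 to 60 N. Pads are 19 mm wide; open, the fingers measure 130 mm over their backs; the gripper's body (78 mm by 193 mm) begins 47 mm behind the grasp point.
Start: joints at [-0.915, 0.359, 0.012, 0, -1.224, -0.288], TCP at [0.243, -0.63, 0.201] pointing down, gripper open.
Joint ranges: [-3.07, 3.07], [-1.43, 2.12], [-1.02, 1.25], [-3.03, 1.67], [-3.05, -0], [-3.03, 3.03]. Speed limits (rad/s): [2.39, 2.39, 3.01, 3.14, 3.14, 3.14].

INTERFACE

Orientations are given as [roll, pitch, yaw] about the fixed x, y, z axes, in that order (R = Rz(yaw) Ry(pitch) Rx(roll)).
In Python, from station import telemetry, grab_frame, arm, regions_of, pinpoint gives the robot as it stands. The module is installed in compiled form; this text tells all that it offers.
- The arm moves only by the shell command python3 -m inch 'ROWS' [FORCE]. ROWS is text: rows parted by semicolons, each of 7 numbers parted by spaces: the opening, from 0 (shut) to 1 (fully open), then the shift along the world's x, y, z in cm, then the turn, a rotation vector about the world's x, y, z in degrees. A call has 1 to 12 rows; each row is the pose to reach, as a shift and turn from the pose measured when the call began; what a row does not reach only later rows make up. A row lasts 1/8 s, in which the tool goes at most 62.5 mm and 10.7 degrees, less where a joint would pass 70% of its speed; a pose out of reach is approached as far as the arm can. A call with a gripper value outside its range is refused whole. The fingers move at their own pace and stop on an object; FORCE is the grip in N (left out, the last holds). Time passes only in rows, so rows that repeat a pose let the fingers close. It gives the time, the measured TCP pose, the force and the opening at its end, in the units of the state.
- telemetry.get_state(): the state, without advancing time (a new reading comes with each control period).
- grab_frame(name): name is "side" or "top"; returns a dict with "pixels" (400x640x3 uint8, red, green, blue), "fx", "fy", "cx", "cy" (pixels), "R" (3x3) and "t" (3): a world point X has camera coordinates R X + t. Camera axes: x right, y down, z forward; pixel columns grow to the right and rows downward; lengths in m; the calibration is good to about 2 mm. A picture is of the moment at which its call begins. There is no depth.
- arm.job_done(): hands the job in, once; it reports no verdict.
Trained networks look in the newest picture that a camera, given by its name, has taken for a name from the list of things; names that differ only in an ending like _2 or _b are one class to them, and where a whole thing is asked for, a point or a joint stands for the part that bears it (a point fixed in the world has none). Each returns a list of dicts, best first, with "p" (0 to 1); they miss things now and then, are a little off and sometimes report something else, mostly with a low value. They report only what shows in the picture. A call takes as long as a camera call. They do not tell look-alikes from the thing itself.
- regions_of(camera, name): "pixels" (400x640 bool, what is visible of it) and "bbox" ([left, top, right, bottom] in pixels, round what is visible of it).
- pinpoint(camera, name): "location" ([column, row] in pixels: a listed point, or the origin of a listed thing).
The state is a dict: "t": time; "q": joint angles; "qd": joint speeds; "joint_efforts": joint torques, N m; "eef_pos": TCP position; "ee_rot": TCP orientation; "force": force on the tool from outside, world axes, zero at the start; "moment": the same for the moment, N m; "width": finger opening in m.
Only numpy, scipy, OpenCV 4.12 (cv2) and the standard library are available. Lean on these libraries where they do the work, as an engineer would, in place of code of your own. Each camera call takes 0.05 s, during which the arm holds its last target. There are 200 camera calls.

TASK

Turn the steriliser's timer dial anticlockwise all the way to its off stop, then take the steel tongs, close their jaws on the orange guard comb lying on the glass pad and lift it about 10 cm above the pad. Only the tongs may touch the clean guard, never the gripper, and leave the things on the tray where they are. Finish holding: the gripper still squeezing the tongs and the tongs still holding the guard up.

Things in the scene. Friction and masses are not known exactly. Their poses are not given: they have to be found in the camera images.
- steriliser: White UV steriliser, fixed, 150 (x) x 250 (y) x 45 mm high; origin under its centre, x to its rear, y to its left. On top: a round dark-blue glass pad, 116 mm across, centre at x 0, y +55, surface 48 mm above the counter; the timer dial at x 0, y -70; behind the pad a grey light bar (x 60 to 74, y -5 to 115 mm), its top 75 mm above the counter.
- dial (a joint): Angle of the steriliser's black timer dial in rad: 0 = off, the end stop when turned fully anticlockwise seen from above; grows clockwise up to 2.4. Turns with light friction (0.04 N m) and stays where it is left; there is a hard stop at 0.
- dial_grip (a point): On the dial's vertical axis, 82 mm above the counter, at grip height. Its grip bar is 42 mm long (point's x), 14 mm wide (to pinch), 32 mm high, its top 89 mm above the counter. At joint 0 the bar lies along the steriliser's x and its white mark points to the front (-x), to the red dot; at joint value q it is turned clockwise by q from there.
- guard_mid (a point): Centre (half-way up) of the loose orange guard comb on the glass pad: a block 42 mm long (its x axis), 26 mm wide (y, the sides for the tongs' jaws), 24 mm high, about 25 g, its teeth downwards. Its long axis lies within 0.65 rad of the world x direction.
- tongs_grip (a point): Middle of the black rubber grip panels of the loose spring tongs, 14 mm above their underside; x points along the tongs to the jaws, z up. Panels: 56 mm long, 28 mm high, upright, to be squeezed from above, a finger on each side. Relaxed they measure 51 mm over their outsides here, each splayed about 5 deg; they become parallel near 39 mm. Hinge pin 75 mm behind (-x), jaws ahead (+x).
- tongs_jaws (a point): Midway between the jaws of the tongs, 90 mm ahead of point tongs_grip, 14 mm above the underside. Jaw: flat plate 32 mm long, 22 mm high (3 to 25 mm above the underside), 4 mm thick; tips end 16 mm ahead of this point. Gap between jaws: 69 mm relaxed, 2.2 mm less per mm squeezed off the panels (45 mm at 40 mm over the panels; 26 mm, on the guard, at about 31 mm).
- guard: The orange guard comb of point guard_mid; origin at the centre of its underside.
- tongs: The steel tongs of point tongs_grip, about 185 mm long, 28 mm high, 90 g, balanced near that point, lying on the counter with both arms on edge, side by side, spread evenly to +y and -y; origin on the underside below that point. Springy: about 4 N on each panel starts to close them, about 10 N shuts them; partly squeezed they can be lifted and carried by the spring force alone.
- tongs_l: The tongs' arm on their +y side; origin at the hinge pin.
- tongs_r: The tongs' arm on their -y side; origin at the hinge pin.
- bowl: Bystander: black ceramic shaving bowl, 100 mm across, 55 mm high, on the teak tray (260 x 240 x 22 mm, far left); origin under its centre.
- shaver: Bystander: chrome safety shaver lying on the tray, about 100 x 43 x 12 mm.
- comb: Bystander: bamboo comb lying on the tray, 36 x 110 x 5 mm.
- clip_set: Bystander: three orange guard combs held together by a steel spring clip, on the tray, 40 x 34 x 37 mm; not the guard to lift.
Mind the look-alikes: they are no part of the job. Of the things that look like the tongs, the smaller one is meant.

How it is judged:
On the way, in this order (a step that is already met when the one before it is completed fails the run):
1. the dial is turned to its off stop (value of joint dial below 0.08 rad), for 0.2 s.
2. the tongs, squeezed by the gripper, hold the guard lifted clear of the pad (height (world z) of guard_mid above 0.135 m and contact force between each of tongs_l, tongs_r and guard above 0.2 N and contact force between the fingers and tongs above 1 N and contact force between each of the arm, the fingers and guard below 0.05 N), for 0.2 s.
At the end, for the whole second after the job is handed in: The dial stands at its off stop (within 0.08 rad); the guard's centre is more than 135 mm above the counter (75 mm above where it lay), at rest (under 0.05 m/s), pressed by both tong jaws (over 0.2 N each) and touched by no part of the robot; the gripper's fingers press on the tongs (over 1 N) (all of step 2 and value of joint dial below 0.08 rad and linear speed of guard below 0.05 m/s); the arm keeps its last pose, push and grip.
It fails at once if the gripper or arm touches the guard (contact force between any of the fingers, the arm and guard above 0.3 N).
It fails at once if a bystander (bowl, shaver, bamboo comb, clipped guards on the tray) is moved more than 30 mm (distance of any of bowl, shaver, comb, clip_set from where it was at the start of the episode above 0.03 m).
It also fails if it takes over 58 s, if anything falls off the work surface, if the arm or the gripper's body presses on something with over 40 N, if the wrist force passes 120 N, or if a joint passes its speed limit or range.

## Working session

There is one attempt and no reset: what is moved stays moved. The work goes in short steps, Python scripts to look and compute and a shell command to move; the robot and the scene stay as the last step left them, time stands still between calls to the robot, and variables do not carry over. Pictures are saved under pics/ and viewed, about 8 in all and at most 12, crops included, and the job is handed in when it is done.

```bash
mkdir -p pics
cat > h.py <<'E'
import numpy as np, cv2
from station import telemetry, grab_frame, arm, regions_of, pinpoint
def ray(f,p):
    d=np.array([(p[0]-f["cx"])/f["fx"],(p[1]-f["cy"])/f["fy"],1.]); R=np.array(f["R"]); t=np.array(f["t"])
    return -R.T@t, R.T@d
def onz(f,p,z):
    c,d=ray(f,p); return c+d*(z-c[2])/d[2]
def proj(f,X):
    x=np.array(f["R"])@X+np.array(f["t"]); return np.array([f["fx"]*x[0]/x[2]+f["cx"],f["fy"]*x[1]/x[2]+f["cy"]])
def tri(fs,ps):
    A=[];b=[]
    for f,p in zip(fs,ps):
        c,d=ray(f,p); d/=np.linalg.norm(d); M=np.eye(3)-np.outer(d,d); A.append(M);b.append(M@c)
    return np.linalg.lstsq(np.vstack(A),np.hstack(b),rcond=None)[0]
def save(n,px,k=1):
    cv2.imwrite("pics/"+n+".png",cv2.resize(px[:,:,::-1],None,fx=k,fy=k))
E
python3 - <<'E'
from h import *
np.set_printoptions(precision=3,suppress=True)
F={c:grab_frame(c) for c in("top","side")}
for c in F: save(c+"0",F[c]["pixels"])
Z=dict(steriliser=0,dial_grip=.082,guard_mid=.06,tongs_grip=.014,tongs_jaws=.014,tongs=0,tongs_l=0,tongs_r=0)
for n in Z:
  for c in F:
    for r in pinpoint(c,n)[:4]: print(n,c,round(r["p"],2),np.round(r["location"],1),onz(F[c],r["location"],Z[n]))
print(telemetry.get_state())
E
```

```text
steriliser top 0.74 [312.7 160.6] [0.623 0.108 0.   ]
steriliser side 0.6 [331.3 201.8] [0.625 0.118 0.   ]
dial_grip top 0.52 [330.7 155.8] [0.623 0.05  0.082]
dial_grip side 0.65 [365.8 275.3] [ 0.414 -0.3    0.082]
dial_grip side 0.53 [341.1 194. ] [0.61  0.048 0.082]
guard_mid top 0.67 [284.1 152.8] [0.639 0.193 0.06 ]
guard_mid side 0.39 [323.8 181.1] [0.631 0.176 0.06 ]
guard_mid side 0.23 [263.5 164.3] [0.509 0.412 0.06 ]
tongs_grip top 0.61 [491.4 164.5] [ 0.599 -0.455  0.014]
tongs_grip top 0.56 [428.9 209.2] [ 0.461 -0.255  0.014]
tongs_grip side 0.93 [363.6 276.7] [ 0.454 -0.254  0.014]
tongs_jaws top 0.74 [428.  179.6] [ 0.554 -0.255  0.014]
tongs_jaws top 0.73 [330.7 159.4] [0.624 0.05  0.014]
tongs_jaws top 0.68 [287.8 152.4] [0.648 0.186 0.014]
tongs_jaws side 0.75 [390.6 266. ] [ 0.552 -0.269  0.014]
tongs_jaws side 0.43 [460.  328.1] [ 0.537 -0.548  0.014]
tongs_jaws side 0.35 [323.7 182. ] [0.671 0.225 0.014]
tongs top 0.91 [487.1 162. ] [ 0.609 -0.447  0.   ]
tongs top 0.83 [460.6 146.1] [ 0.662 -0.366  0.   ]
tongs top 0.81 [425.8 207.3] [ 0.468 -0.248  0.   ]
ton
[... 677 characters left out ...]
62 -0.366  0.   ]
tongs_r top 0.81 [425.8 207.3] [ 0.468 -0.248  0.   ]
tongs_r top 0.65 [424.4 181.9] [ 0.549 -0.247  0.   ]
tongs_r side 0.7 [362.8 276.6] [ 0.462 -0.243 -0.   ]
tongs_r side 0.63 [343.9 284.2] [ 0.395 -0.233  0.   ]
tongs_r side 0.46 [347.1 289.1] [ 0.39  -0.254  0.   ]
{'t': 0.9, 'q': array([-0.915,  0.359,  0.012,  0.   , -1.224, -0.288]), 'qd': array([-0.002, -0.001, -0.002,  0.   , -0.001,  0.002]), 'joint_efforts': array([  0.001, -58.236,  29.33 ,   7.002,   0.012,  -0.   ]), 'eef_pos': array([ 0.243, -0.63 ,  0.201]), 'ee_rot': array([3.142, 0.   , 1.939]), 'force': array([ 0.127,  0.241, -0.01 ]), 'moment': array([0.003, 0.035, 0.032]), 'width': 0.0878426485641728}
```

View pics/top0.png

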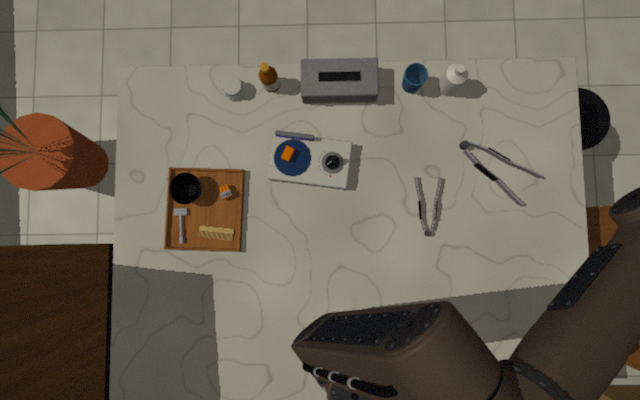

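Run:
```python
import cv2
a=cv2.imread("pics/top0.png")[110:230,250:450]
cv2.imwrite("pics/top0c.png",cv2.resize(a,None,fx=4,fy=4,interpolation=cv2.INTER_CUBIC))
```

```text
(no output)
```

View pics/top0c.png

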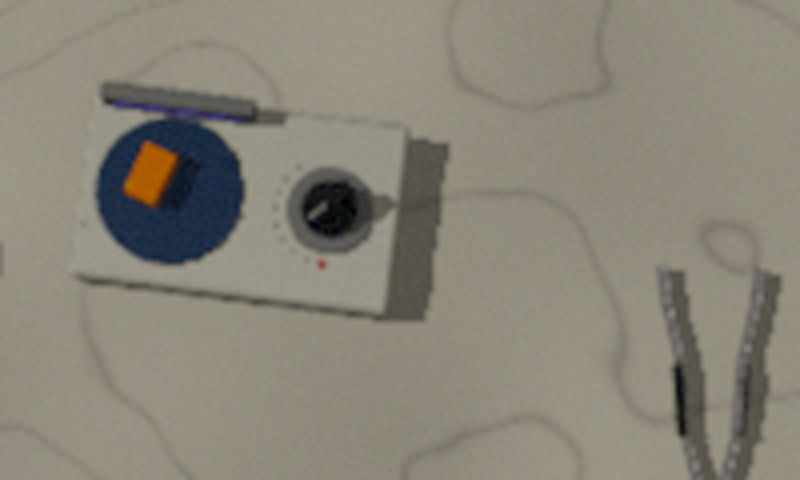

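Top view: steriliser around (312,163) with yaw about -0.12. The guard is at (288,153) on the pad and the dial at (332,161), with its mark pointing left and a little to the front. The small tongs have their jaws at (428,180) and hinge at (429,233), pointing +x; the larger look-alike is on the right. Next I'll measure the angles.

Run:
```python
from h import *
np.set_printoptions(precision=3,suppress=True)
T=grab_frame("top");S=grab_frame("side")
a=T["pixels"].astype(int)
# guard top face
r,g,b=a[...,0],a[...,1],a[...,2]
m=((r>150)&(r-b>100)).astype(np.uint8); m[:,:265]=0; m[:,310:]=0; m[:130]=0;m[180:]=0
pts=np.argwhere(m)[:,::-1].astype(np.float32)
W=np.array([onz(T,p,.072)[:2] for p in pts],np.float32)
c=W.mean(0);e,v=np.linalg.eigh(np.cov(W.T));print("guard top c",c,"yaw",np.arctan(v[1,1]/v[0,1]),"len",np.sqrt(12*e),cv2.minAreaRect(W*1000))
# red dot
m=(r>120)&(r-g>50)&(r-b>50); m[:,:315]=0;m[:,350:]=0;m[:150]=0;m[190:]=0
p=np.argwhere(m)[:,::-1].mean(0);print("red",p,onz(T,p,.046))
# steriliser rect
for c_,f in(("top",T),("side",S)):
  for n in("steriliser","tongs_grip"):
    for q in regions_of(c_,n)[:3]:
      mm=q["pixels"]; P=np.argwhere(mm)[:,::-1]
      if n=="steriliser" and c_=="top":
        w=np.array([onz(f,x,.045)[:2] for x in P],np.float32); print("ster",q["p"],cv2.minAreaRect(w*1000))
      else: 
        w=np.array([onz(f,x,.02)[:2] for x in P]); e,v=np.linalg.eigh(np.cov(w.T)); print(n,c_,round(q["p"],2),q["bbox"],w.mean(0),np.arctan(v[1,1]/v[0,1]),w.min(0),w.max(0))
# combined crops
x,y=map(int,proj(S,np.array([.615,.05,.08])))
A=cv2.resize(S["pixels"][y-30:y+30,x-40:x+40],None,fx=7,fy=7,interpolation=cv2.INTER_CUBIC)
B=cv2.resize(T["pixels"][135:185,312:352],None,fx=8.4,fy=8.4,interpolation=cv2.INTER_CUBIC)[:420,:240*1]
print(x,y); save("dial",np.hstack([A,cv2.resize(T["pixels"][147:177,318:344],None,fx=9,fy=14,interpolation=cv2.INTER_NEAREST)]))
print(a[152:172,322:342].mean(2).astype(int))
```

```text
guard top c [0.636 0.183] yaw -0.3950861026793855 len [0.023 0.04 ] ((635.9796142578125, 183.25485229492188), (23.354393005371094, 38.58725357055664), 63.18663787841797)
red [330.  175.5] [0.568 0.053 0.046]
ster 0.69 ((616.1716918945312, 117.77755737304688), (254.45591735839844, 160.38560485839844), 80.75650787353516)
tongs_grip top 0.78 [456.4, 140.2, 538.2, 207.8] [ 0.594 -0.458] 0.9247814075079961 [ 0.47  -0.599] [ 0.678 -0.351]
tongs_grip top 0.61 [413.5, 178.7, 441.7, 234.9] [ 0.467 -0.248] -0.028862417809681486 [ 0.381 -0.291] [ 0.559 -0.21 ]
steriliser side 0.62 [298.2, 166.5, 368.5, 222.8] [0.632 0.116] 1.2380946912464135 [ 0.526 -0.029] [0.772 0.287]
steriliser side 0.2 [350.2, 252.5, 383.9, 279.7] [ 0.485 -0.227] 0.11064869451377367 [ 0.405 -0.243] [ 0.567 -0.211]
tongs_grip side 0.79 [342.6, 252.6, 402.9, 288.9] [ 0.472 -0.257] -0.05399675990636286 [ 0.377 -0.303] [ 0.571 -0.211]
tongs_grip side 0.65 [467.7, 308.8, 481.5, 329.8] [ 0.59  -0.553] 1.1119493831128668 [ 0.573 -0.582] [ 0.612 -0.525]
tongs_grip side 0.24 [266.4, 168.9, 277.4, 178.8] [0.534 0.386] 0.896765073579
[... 1041 characters left out ...]
  17  43
   56  54]
 [ 99  94  91  72  45  75  70  26  23   7   1  13  18  12  20  15  23  43
   54  51]
 [108  90  93  82  57  13  22  14  15  11  11  17  12  19  15  17  39  51
   54  61]
 [120  92  94  93  73  27  11  21   1  18  15  20  18  15  11  21  45  55
   65  81]
 [129 103  91  95  86  65  33  12  13   4  21  19  21  19  29  38  50  65
   82  87]
 [140 114  90  93  91  89  69  55  42  21  17  18  26  35  62  71  75  82
   85  83]
 [147 127  95  90  95  91  88  84  74  68  54  59  70  74  81  92  91  87
   82  88]
 [146 140 120  97  92  96  91  91  93  92  83  82  91  92  88  88  86  84
  105 122]
 [142 144 140 131 110  92  93  93  89  92  93  91  91  89  87  82  81 105
  137 146]]
```

View pics/dial.png

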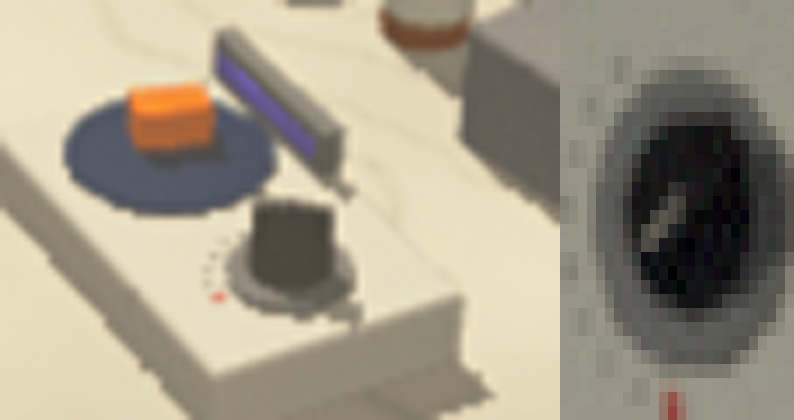

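Run:
```python
from h import *
np.set_printoptions(precision=3,suppress=True)
fs={}
out=[]
T=grab_frame("top");S=grab_frame("side")
pt=pinpoint("top","dial_grip")[0]["location"];ps=min(pinpoint("side","dial_grip"),key=lambda r:abs(r["location"][0]-341))["location"]
D=tri([T,S],[pt,ps]);print("tri",D)
D=np.array([.612,.049,.089]) 
for f in(T,S):
  x,y=map(int,proj(f,D)); print(proj(f,D),-np.array(f["R"]).T@np.array(f["t"]))
  c=f["pixels"][y-15:y+17,x-16:x+16].astype(float)
  c=np.clip(c*(4. if f is T else 2.2),0,255).astype(np.uint8)
  out.append(cv2.resize(c,(390,390),interpolation=cv2.INTER_CUBIC))
save("dial2",np.hstack(out))
```

```text
tri [0.609 0.047 0.072]
[330.994 159.031] [0.401 0.046 1.325]
[341.495 192.084] [-0.233 -0.905  0.973]
```

View pics/dial2.png

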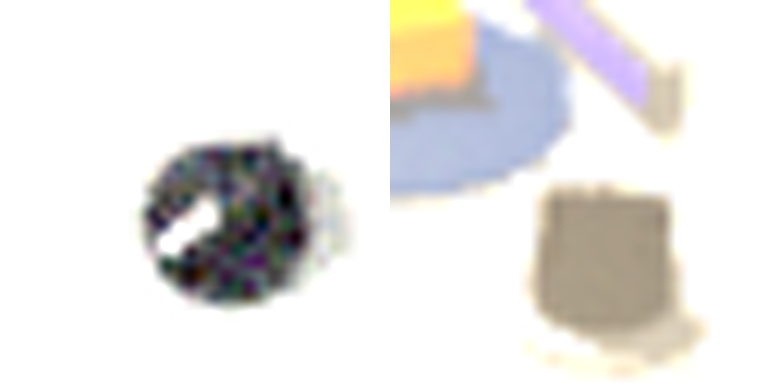

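Stretched views: the mark runs from (212,212) to (165,245) in the top crop and the bar is broadside in the side crop. That puts the bar at about 133° world, so q is about 0.7. Moving above the dial.

```bash
python3 -m inch '0.55 6 11 0 0 0 -10; 0.55 12 22 0 0 0 -20; 0.55 18 33 0 0 0 -30; 0.55 24 44 0 0 0 -40; 0.55 30 55 0 0 0 -50; 0.55 33 61 0 0 0 -60; 0.55 36.8 67.8 0 0 0 -68; 0.55 36.8 67.8 0 0 0 -68; 0.55 36.8 67.8 0 0 0 -68; 0.55 36.8 67.8 0 0 0 -68; 0.55 36.8 67.8 -5 0 0 -68; 0.55 36.8 67.8 -5 0 0 -68' 20
```

```text
t: 2.9
eef_pos: [0.586, 0.0026, 0.1668]
ee_rot: [3.141, -0.001, 0.752]
force: [1.3, 0.1, 0.6]
width: 0.0483
```

```bash
python3 -m inch '0.55 2.5 4.5 -4 0 0 0; 0.55 2.5 4.5 -6.5 0 0 0; 0.55 2.5 4.5 -6.5 0 0 0'
python3 - <<'E'
from h import *
out=[]
for c in("top","side"):
  f=grab_frame(c); x,y=map(int,proj(f,np.array([.612,.049,.08])))
  out.append(cv2.resize(f["pixels"][y-35:y+35,x-35:x+35],(390,390),interpolation=cv2.INTER_CUBIC))
save("hov",np.hstack(out))
E
```

```text
t: 3.28
eef_pos: [0.6095, 0.0477, 0.0993]
ee_rot: [-3.14, 0.003, 0.753]
force: [-0.4, -0.7, 1.0]
width: 0.0484
```

View pics/hov.png

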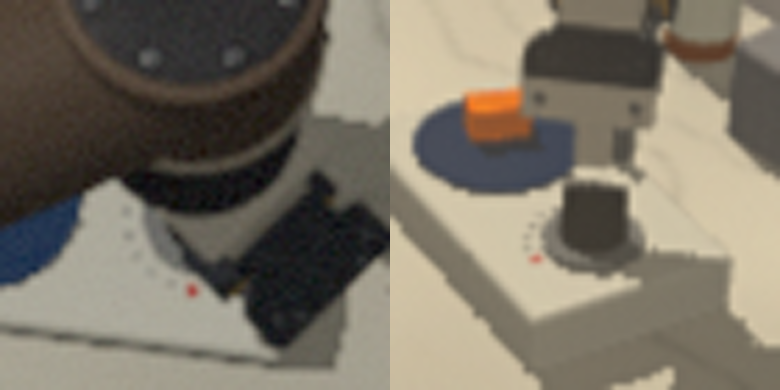

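The side view shows the open fingers centred above the bar, which is at (595,215) in the crop. Descend and pinch.

```bash
python3 -m inch '0.55 0.1 0 -2 0 0 0; 0.55 0.1 0 -3.6 0 0 0; 0.55 0.1 0 -3.6 0 0 0; 0 0.1 0 -3.6 0 0 0; 0 0.1 0 -3.6 0 0 0; 0 0.1 0 -3.6 0 0 0; 0 0.1 0 -3.6 0 0 0' 15
```

```text
t: 4.25
eef_pos: [0.6124, 0.0473, 0.0668]
ee_rot: [3.14, -0.002, 0.752]
force: [0.1, -0.4, -1.4]
width: 0.0136
```

Gripped at 14 mm. Turning anticlockwise, positive about z.

```bash
python3 -m inch '0 0 0 0 0 0 10; 0 0 0 0 0 0 20; 0 0 0 0 0 0 30; 0 0 0 0 0 0 36; 0 0 0 0 0 0 36; 0 0 0 0 0 0 36'; python3 -c "
from h import *;print(telemetry.get_state()['moment'])"
```

```text
t: 5.0
eef_pos: [0.6125, 0.0474, 0.0669]
ee_rot: [3.14, -0.002, 1.378]
force: [0.9, 0.2, -0.2]
width: 0.0008
[-0.01702419  0.00305671 -0.01647835]
```

```bash
python3 -m inch '0 0 0 0 0 0 3; 0 0 0 0 0 0 6; 0 0 0 0 0 0 6'; python3 -c "
from h import *;print(telemetry.get_state()['moment'])"
```

```text
t: 5.38
eef_pos: [0.6124, 0.0474, 0.0669]
ee_rot: [3.14, -0.002, 1.481]
force: [-0.4, -0.7, 0.3]
width: 0.0004
[ 0.00164752 -0.00209272  0.03816842]
```

The width fell to 0, so the bar was not between the fingers. Take a look.

```bash
python3 -m inch '0 0 0 3 0 0 0; 0 0 0 3 0 0 0'
python3 - <<'E'
from h import *
out=[]
for c in("top","side"):
  f=grab_frame(c); x,y=map(int,proj(f,np.array([.612,.049,.08])))
  out.append(cv2.resize(f["pixels"][y-30:y+30,x-30:x+30],(390,390),interpolation=cv2.INTER_CUBIC))
  s=telemetry.get_state()["eef_pos"]; print(proj(f,s)-[x-30,y-30],proj(f,s)*1)
save("hov2",np.hstack(out))
E
```

```text
t: 5.62
eef_pos: [0.6141, 0.0478, 0.0992]
ee_rot: [3.136, -0.003, 1.48]
force: [0.3, 1.3, 0.1]
width: 0.0003
[30.4290515  29.13847452] [331.4290515  158.13847452]
[30.98543968 26.38492266] [341.98543968 190.38492266]
```

View pics/hov2.png

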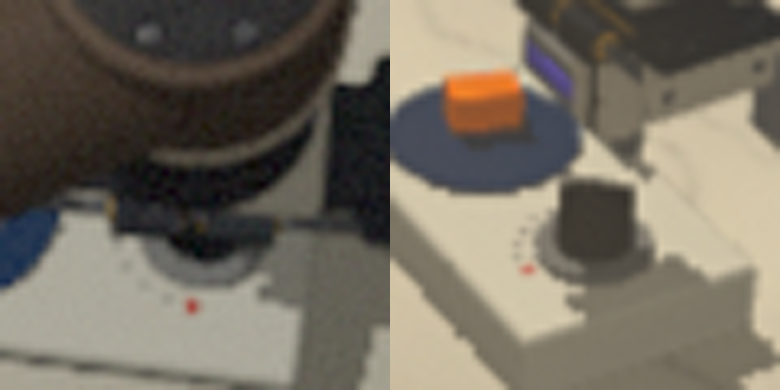

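Run:
```python
from h import *
f=grab_frame("side"); s=telemetry.get_state()["eef_pos"]
x0,y0=310,150
c=cv2.resize(f["pixels"][y0:y0+60,x0:x0+80],(800,600),interpolation=cv2.INTER_CUBIC)
for z in (0,.019,.066):
  p=(proj(f,s+[0,0,z])-[x0,y0])*10+5; cv2.circle(c,tuple(map(int,p)),5,(255,0,0),1)
for z in (.048,.089):
  p=(proj(f,np.array([.607,.049,z]))-[x0,y0])*10+5; cv2.circle(c,tuple(map(int,p)),5,(0,255,0),1)
save("z1",c)
```

```text
(no output)
```

View pics/z1.png

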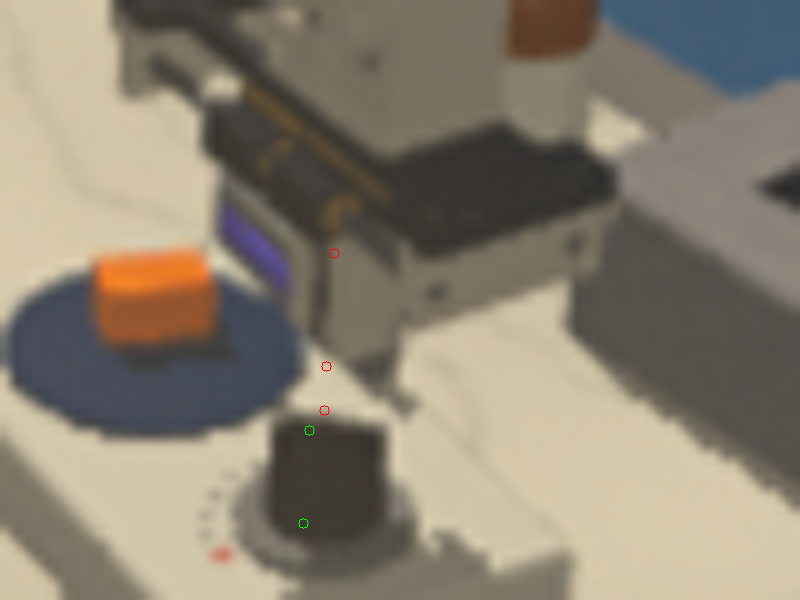

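The tip appears higher than predicted in the image (365,350 against 324,410). I'll probe gently downwards to feel for the bar's top.

```bash
python3 -m inch '0 -0.5 0.1 -0.6 0 0 0; 0 -0.5 0.1 -1.0 0 0 0; 0 -0.5 0.1 -1.3 0 0 0; 0 -0.5 0.1 -1.3 0 0 0'; python3 -m inch '0 0 0 -0.4 0 0 0; 0 0 0 -0.8 0 0 0; 0 0 0 -1.2 0 0 0; 0 0 0 -1.2 0 0 0'
python3 - <<'E'
from h import *
s=telemetry.get_state();print(s["eef_pos"],s["force"],s["moment"])
E
```

```text
t: 6.28
eef_pos: [0.6069, 0.0483, 0.083]
ee_rot: [3.141, -0.001, 1.48]
force: [-0.1, 0.0, -0.7]
width: 0.0004
t: 6.78
eef_pos: [0.6066, 0.0482, 0.0705]
ee_rot: [-3.141, -0.001, 1.48]
force: [-0.6, 0.1, 0.7]
width: 0.0007
[0.60662448 0.0481691  0.07048914] [-0.59525989  0.11253091  0.68141194] [-0.02564155 -0.00792751 -0.00202286]
```

Run:
```python
from h import *
f=grab_frame("side"); s=telemetry.get_state()["eef_pos"]
x0,y0=310,150
c=cv2.resize(f["pixels"][y0:y0+60,x0:x0+80],(800,600),interpolation=cv2.INTER_CUBIC)
for z in (0,.019,.066):
  p=(proj(f,s+[0,0,z])-[x0,y0])*10+5; cv2.circle(c,tuple(map(int,p)),5,(255,0,0),1)
save("z2",c)
for n in("dial_grip","guard_mid","steriliser"):
  for cam in("side","top"):
    print(n,cam,[(round(r["p"],2),np.round(r["location"],1)) for r in pinpoint(cam,n)[:2]])
```

```text
dial_grip side [(0.52, array([330.2, 203.1])), (0.49, array([342.7, 193.4]))]
dial_grip top [(0.49, array([332.2, 160.8]))]
guard_mid side [(0.45, array([325.3, 179.1])), (0.24, array([329.6, 202.6]))]
guard_mid top []
steriliser side [(0.56, array([331.5, 200.2]))]
steriliser top [(0.58, array([311.4, 162.5]))]
```

View pics/z2.png

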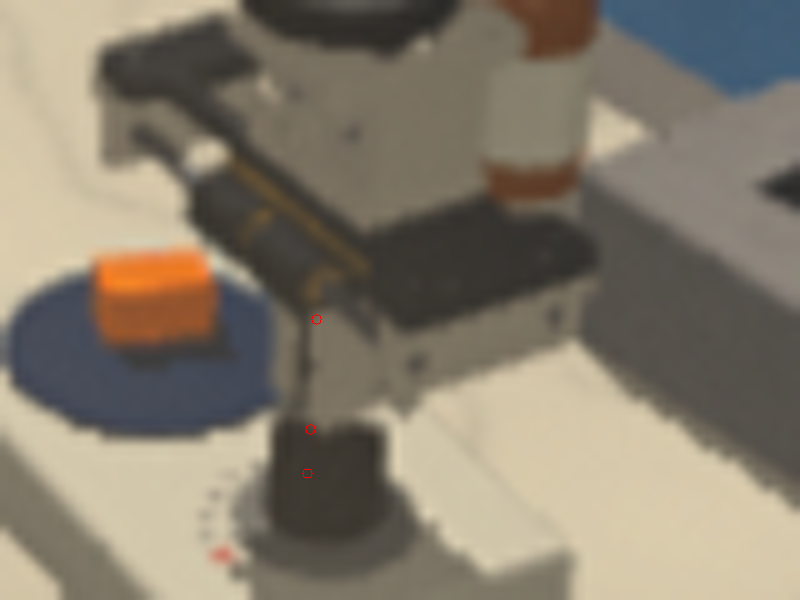

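The fingertips are behind the dial bar, so the dial is closer than I had it: my first top pinpoint, row 155.8, was off. Re-triangulating.

Run:
```python
from h import *
np.set_printoptions(precision=4,suppress=True)
T=grab_frame("top");S=grab_frame("side")
print("tri",tri([T,S],[(332.2,160.8),(342.7,193.4)]), tri([T,S],[(331.5,161),(343,193)]))
for z in(.057,.07,.082,.089): print(z,"top",onz(T,(332.4,162),z)[:2], "side bartop", onz(S,(342.7,193),z)[:2])
print("ring base side",onz(S,(342.3,202.5),.048), "red top",onz(T,(330,175.5),.046),"red side",onz(S,(332,205.3),.046))
for n,z in(("guard_mid",.06),): print([ (n,onz(S,(325.3,179.1),z))])
```

```text
tri [0.6094 0.0437 0.087 ] [0.6099 0.0449 0.0877]
0.057 top [0.6082 0.0449] side bartop [0.6425 0.0764]
0.07 top [0.6061 0.0449] side bartop [0.63   0.0625]
0.082 top [0.6041 0.0449] side bartop [0.6186 0.0496]
0.089 top [0.603  0.0449] side bartop [0.6119 0.0422]
ring base side [0.6119 0.041  0.048 ] red top [0.568  0.0529 0.046 ] red side [0.573  0.0514 0.046 ]
[('guard_mid', array([0.6444, 0.1832, 0.06  ]))]
```

```bash
python3 -m inch '0 0.2 -0.4 -0.2 0 0 0; 0 0.2 -0.4 -0.4 0 0 0; 0 0.2 -0.4 -0.6 0 0 0'; python3 -m inch '0 0 0 -0.2 0 0 0; 0 0 0 -0.4 0 0 0; 0 0 0 -0.6 0 0 0';  python3 - <<'E'
from h import *
T=grab_frame("top"); print(T["fx"],T["cx"],T["cy"])
x=proj(T,np.array([.612,.049,.08])).astype(int)
for X in([.575,.048,.165],[.619,.048,.165],[.575,-.05,.165],[.575,.145,.165]): print(X,(proj(T,np.array(X))-x+30)*6.5)
E
```

```text
t: 7.6
eef_pos: [0.6089, 0.0441, 0.0648]
ee_rot: [3.141, -0.001, 1.48]
force: [0.8, 0.2, -0.2]
width: 0.0005
t: 7.98
eef_pos: [0.6097, 0.0441, 0.0633]
ee_rot: [3.139, -0.001, 1.482]
force: [-16.9, 1.6, 44.7]
width: 0.0005
417.3717600197132 324.9840404991762 195.0500722085099
[0.575, 0.048, 0.165] [197.60324325 250.32035611]
[0.619, 0.048, 0.165] [196.14495673 149.53359193]
[0.575, -0.05, 0.165] [425.17705463 246.71663359]
[0.575, 0.145, 0.165] [-26.96280515 253.87644949]
```

Contact at eef z 0.0635, while the bar top is at 0.089. The picture agrees, with the tip seen about 25 mm above where it is computed. So the real fingertips sit about 25 mm higher than the reported z. Back off, open, re-align, and descend lower.

```bash
python3 -m inch '0 0 0 3 0 0 0; 0.55 0 0 3 0 0 -10; 0.55 0 0 3 0 0 -20; 0.55 0 0 3 0 0 -30; 0.55 0 0 3 0 0 -40; 0.55 0 0 3 0 0 -41; 0.55 0 0 3 0 0 -41'; python3 -m inch '0.55 0 0 -2 0 0 0; 0.55 0 0 -3 0 0 0; 0.55 0 0 -3.5 0 0 0; 0.55 0 0 -3.5 0 0 0'
```

```text
t: 8.9
eef_pos: [0.6095, 0.0441, 0.0933]
ee_rot: [3.139, -0.001, 0.769]
force: [-0.4, 0.5, -0.8]
width: 0.0475
t: 9.4
eef_pos: [0.6095, 0.044, 0.0582]
ee_rot: [3.139, -0.0, 0.77]
force: [-0.5, -0.2, -0.3]
width: 0.0482
```

No contact at 0.058. Continue down and close.

```bash
python3 -m inch '0.55 0 0 -0.6 0 0 0; 0.55 0 0 -1.2 0 0 0; 0.55 0 0 -1.5 0 0 0; 0.55 0 0 -1.5 0 0 0; 0 0 0 -1.5 0 0 0; 0 0 0 -1.5 0 0 0; 0 0 0 -1.5 0 0 0;0 0 0 -1.5 0 0 0;0 0 0 -1.5 0 0 0;0 0 0 -1.5 0 0 0' 15
```

```text
t: 10.65
eef_pos: [0.6105, 0.0448, 0.0434]
ee_rot: [3.138, -0.002, 0.77]
force: [2.8, 4.8, -1.6]
width: 0.0139
```

Stopped on 14 mm. Turn.

```bash
python3 -m inch '0 -0.1 -0.1 0 0 0 10; 0 -0.1 -0.1 0 0 0 20; 0 -0.1 -0.1 0 0 0 30; 0 -0.1 -0.1 0 0 0 34; 0 -0.1 -0.1 0 0 0 34'; python3 -c "
from h import *;print(telemetry.get_state()['moment'])"
```

```text
t: 11.28
eef_pos: [0.6109, 0.0458, 0.0435]
ee_rot: [3.136, -0.005, 1.365]
force: [3.3, 9.9, -4.7]
width: 0.0139
[ 3.42337225 -1.49026713  0.00564677]
```

```bash
python3 -m inch '0 0 0 0 0 0 2; 0 0 0 0 0 0 4; 0 0 0 0 0 0 4'; python3 -c "
from h import *;print(telemetry.get_state()['moment'])"
```

```text
t: 11.65
eef_pos: [0.611, 0.0461, 0.0434]
ee_rot: [3.136, -0.006, 1.435]
force: [1.7, 4.7, -1.1]
width: 0.0143
[ 1.64707706 -0.56954416 -0.06967764]
```

```bash
python3 -m inch '0 0 0 0 0 0 3; 0 0 0 0 0 0 5; 0 0 0 0 0 0 5'; python3 -c "
from h import *;print(telemetry.get_state()['moment'])"
```

```text
t: 12.02
eef_pos: [0.6113, 0.0461, 0.0435]
ee_rot: [3.135, -0.006, 1.522]
force: [3.1, 3.7, -2.1]
width: 0.0147
[ 1.20854816 -1.28630513 -0.50183745]
```

Moment of -0.5 N m means it's against the stop. Release, rise and go above the tongs.

```bash
python3 -m inch '0.5 0 0 0 0 0 0; 0.5 0 0 0 0 0 0; 0.5 0 0 5 0 0 0; 1 0 0 10 0 0 0; 1 -4 -6 10 0 0 0; 1 -7 -12 10 0 0 0; 1 -10 -18 10 0 0 0; 1 -13 -24 10 0 0 0; 1 -15.1 -30 10 0 0 1; 1 -15.1 -30 6 0 0 1; 1 -15.1 -30 2 0 0 1; 1 -15.1 -30 2 0 0 1' 20
python3 - <<'E'
from h import *
out=[]
s=telemetry.get_state()["eef_pos"]
for cam,(cx,cy),k in(("side",(365,265),6),("top",(332,165),6)):
  f=grab_frame(cam);x0,y0=cx-33,cy-40
  c=cv2.resize(f["pixels"][y0:y0+80,x0:x0+66],None,fx=k,fy=k,interpolation=cv2.INTER_CUBIC)
  if cam=="side":
   for z in (0,.025,.066+.025):
    p=(proj(f,s+[0,0,z])-[x0,y0])*k+3; cv2.circle(c,tuple(map(int,p)),4,(255,0,0),1)
  out.append(c)
save("tg",np.hstack(out))
for cam in("side","top"):
  f=grab_frame(cam)
  for n in("tongs_grip","tongs_jaws"):
    print(cam,n,[(round(r["p"],2),np.round(onz(f,r["location"],.014)[:2],3)) for r in pinpoint(cam,n)[:3]])
E
```

```text
t: 13.52
eef_pos: [0.4571, -0.2539, 0.0611]
ee_rot: [-3.141, -0.007, 1.538]
force: [0.0, 0.1, 0.2]
width: 0.0878
side tongs_grip [(0.96, array([ 0.606, -0.446])), (0.57, array([ 0.471, -0.249]))]
side tongs_jaws [(0.88, array([ 0.544, -0.556])), (0.87, array([ 0.556, -0.26 ]))]
top tongs_grip [(0.62, array([ 0.595, -0.453])), (0.59, array([ 0.462, -0.252]))]
top tongs_jaws []
```

View pics/tg.png

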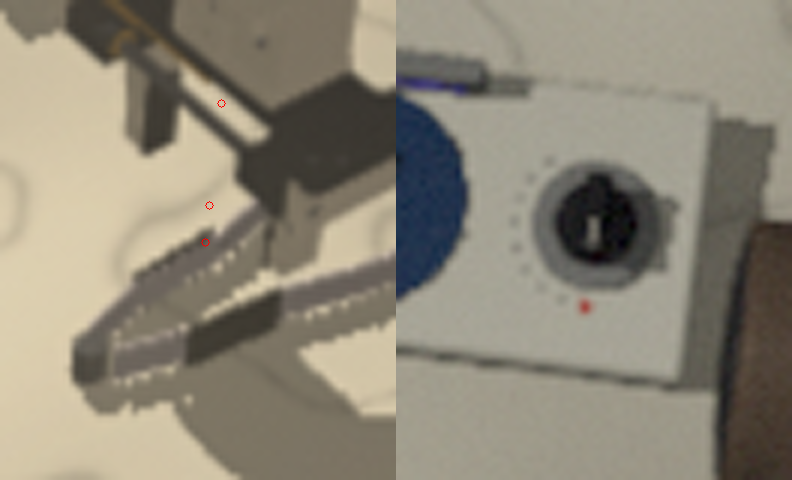

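The dial mark points at the red dot, so it's off. The tip midpoint seen at about (218,210) matches the computed position plus 25 mm, which confirms the offset. The tongs' panels are directly below. Descend.

```bash
python3 -m inch '1 0.4 0.1 -3 0 0 0; 1 0.4 0.1 -5 0 0 0; 1 0.4 0.1 -6.5 0 0 0; 1 0.4 0.1 -7.4 0 0 0; 1 0.4 0.1 -7.8 0 0 0; 1 0.4 0.1 -7.8 0 0 0' 20
```

```text
t: 14.68
eef_pos: [0.4653, -0.2527, -0.0133]
ee_rot: [3.133, -0.006, 1.54]
force: [0.1, -0.4, 1.0]
width: 0.0876
```

```bash
python3 -m inch '1 -0.4 0 -0.4 0 0 0; 1 -0.4 0 -0.7 0 0 0; 1 -0.4 0 -0.7 0 0 0'
```

```text
t: 15.05
eef_pos: [0.4612, -0.2527, -0.0204]
ee_rot: [3.133, -0.006, 1.54]
force: [-0.7, 0.1, 0.2]
width: 0.0876
```

```bash
python3 -m inch '0.455 0 0 0 0 0 0; 0.455 0 0 0 0 0 0; 0.455 0 0 0 0 0 0; 0.455 0 0 0 0 0 0; 0.455 0 0 0 0 0 0; 0.455 0 0 0 0 0 0; 0.455 0 0 0 0 0 0' 25
```

```text
t: 15.92
eef_pos: [0.4613, -0.2527, -0.0203]
ee_rot: [3.133, -0.006, 1.54]
force: [-0.2, 0.6, 0.7]
width: 0.0399
```

```bash
python3 -m inch '0.455 0 0 1.5 0 0 0; 0.455 0 0 3.5 0 0 0; 0.455 0 0 6 0 0 0; 0.455 0 0 9 0 0 0; 0.455 0 0 12 0 0 0; 0.455 1 3 12 0 0 0; 0.455 2 7 12 0 0 0; 0.455 3 11 12 0 0 -4; 0.455 4 15 12 0 0 -8; 0.455 5 19 12 0 0 -12; 0.455 6 23 12 0 0 -16; 0.455 6 27 12 0 0 -20'
python3 -m inch '0.455 0.5 4 0 0 0 -2; 0.455 0.5 8 0 0 0 -3; 0.455 1 12 0 0 0 -3; 0.455 1 16 0 0 0 -3; 0.455 1 18.7 0 0 0 -3; 0.455 1 18.7 0 0 0 -3'
python3 - <<'E'
from h import *
print(telemetry.get_state()["eef_pos"])
E
```

```text
t: 17.42
eef_pos: [0.5217, 0.0186, 0.1007]
ee_rot: [3.132, -0.006, 1.189]
force: [0.6, 0.3, -0.7]
width: 0.0398
t: 18.18
eef_pos: [0.5317, 0.2071, 0.1014]
ee_rot: [3.132, -0.006, 1.139]
force: [0.5, -0.4, -0.8]
width: 0.0396
[0.53171479 0.20712691 0.10135754]
```

Run:
```python
from h import *
np.set_printoptions(precision=3,suppress=True)
out=[];s=telemetry.get_state()["eef_pos"]; d=np.array([np.cos(-.432),np.sin(-.432),0])
J=s+.09*d; J[2]=s[2]+.0203+.014
F={}
for cam,(cx,cy) in(("side",(318,178)),("top",(290,160))):
  f=F[cam]=grab_frame(cam);k=8;x0,y0=cx-25,cy-30
  c=cv2.resize(f["pixels"][y0:y0+60,x0:x0+50],None,fx=k,fy=k,interpolation=cv2.INTER_CUBIC)
  for X in(J,J+.016*d,J-.016*d):
    p=(proj(f,X)-[x0,y0])*k+4; cv2.circle(c,tuple(map(int,p)),4,(0,255,0),1)
  p=(proj(f,np.array([.637,.184,.072]))-[x0,y0])*k+4; cv2.circle(c,tuple(map(int,p)),4,(0,0,255),1)
  g=np.array([np.cos(-.43),np.sin(-.43),0]);n=np.array([-g[1],g[0],0]);C=np.array([.637,.184,.072])
  q=np.array([(proj(f,C+a*.021*g+b*.013*n)-[x0,y0])*k+4 for a,b in((1,1),(1,-1),(-1,-1),(-1,1))]).astype(int)
  cv2.polylines(c,[q],True,(0,0,255),1)
  out.append(c)
save("ap",np.hstack(out))
for cam in F:
  for n,z in(("tongs_jaws",J[2]),("guard_mid",.06)): print(cam,n,J,[(round(r["p"],2),onz(F[cam],r["location"],z)) for r in pinpoint(cam,n)[:3]])
```

```text
side tongs_jaws [0.613 0.169 0.136] [(0.74, array([ 0.445, -0.594,  0.136])), (0.68, array([0.457, 0.227, 0.136])), (0.55, array([0.614, 0.157, 0.136]))]
side guard_mid [0.613 0.169 0.136] [(0.58, array([0.636, 0.185, 0.06 ])), (0.28, array([0.363, 0.368, 0.06 ]))]
top tongs_jaws [0.613 0.169 0.136] [(0.84, array([ 0.507, -0.508,  0.136])), (0.68, array([0.611, 0.169, 0.136]))]
top guard_mid [0.613 0.169 0.136] [(0.6, array([0.641, 0.186, 0.06 ]))]
```

View pics/ap.png

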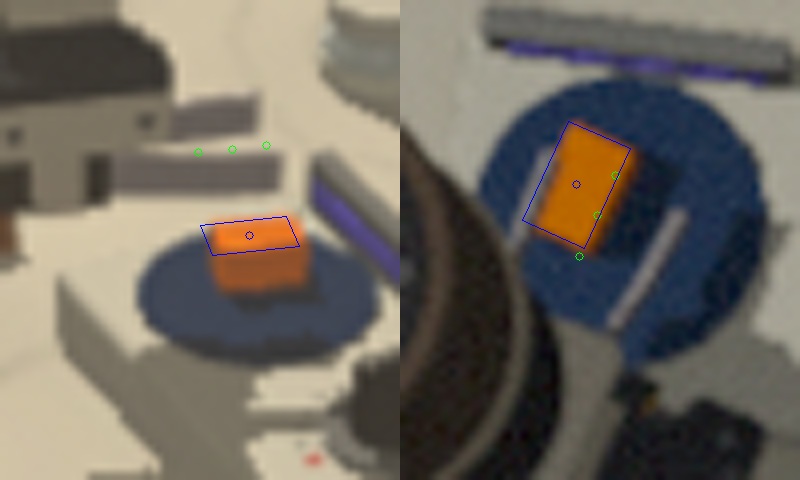

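Top crop: the jaws straddle the guard with the same heading, and the jaw prediction fits. The guard's actual centre is about (0.638, 0.180). Shift over it and descend.

```bash
python3 -m inch '0.455 1.2 0.5 0 0 0 0; 0.455 2.4 1.1 0 0 0 0; 0.455 2.4 1.1 0 0 0 0; 0.455 2.4 1.1 -2 0 0 0; 0.455 2.4 1.1 -4 0 0 0; 0.455 2.4 1.1 -5.5 0 0 0; 0.455 2.4 1.1 -6.3 0 0 0; 0.455 2.4 1.1 -6.8 0 0 0; 0.455 2.4 1.1 -6.8 0 0 0; 0.455 2.4 1.1 -6.8 0 0 0'
python3 - <<'E'
from h import *
out=[];s=telemetry.get_state()["eef_pos"]
for cam,(cx,cy) in(("side",(318,178)),("top",(290,160))):
  f=grab_frame(cam);k=8;x0,y0=cx-25,cy-30
  out.append(cv2.resize(f["pixels"][y0:y0+60,x0:x0+50],None,fx=k,fy=k,interpolation=cv2.INTER_CUBIC))
save("on",np.hstack(out))
E
```

```text
t: 19.73
eef_pos: [0.5561, 0.216, 0.0335]
ee_rot: [3.132, -0.007, 1.135]
force: [-1.0, -0.9, -0.2]
width: 0.0401
```

View pics/on.png

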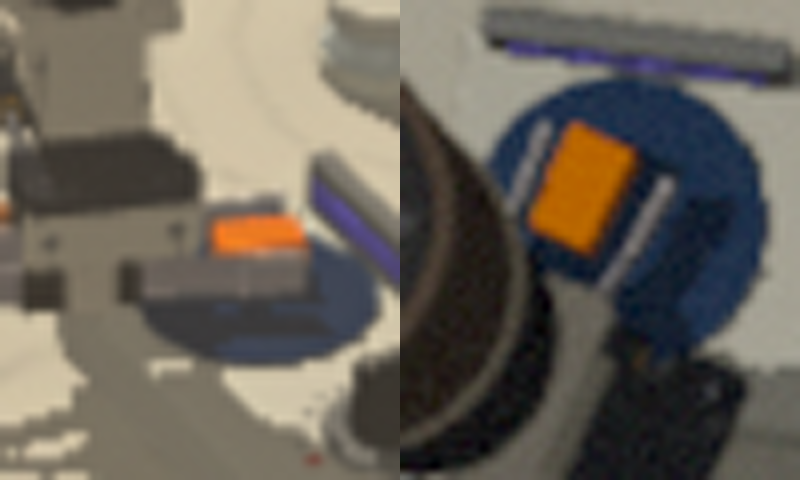

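The guard sits evenly between the jaws in the top crop: jaws at (545,125) and (665,180), guard centre (583,187). Squeeze, then lift.

```bash
python3 -m inch '0.4 0 0 0 0 0 0; 0.36 0 0 0 0 0 0; 0.33 0 0 0 0 0 0; 0.3 0 0 0 0 0 0; 0.25 0 0 0 0 0 0; 0.25 0 0 0 0 0 0; 0.25 0 0 0 0 0 0; 0.25 0 0 0 0 0 0' 28
```

```text
t: 20.82
eef_pos: [0.5561, 0.216, 0.0335]
ee_rot: [3.132, -0.007, 1.135]
force: [1.3, 0.3, -0.5]
width: 0.0306
```

Stopped at 30.6 mm, so the jaws are on the guard. Lift 10 cm.

```bash
python3 -m inch '0.25 0 0 0.6 0 0 0; 0.25 0 0 1.6 0 0 0; 0.25 0 0 3 0 0 0; 0.25 0 0 4.5 0 0 0; 0.25 0 0 6 0 0 0; 0.25 0 0 7.5 0 0 0; 0.25 0 0 9 0 0 0; 0.25 0 0 10 0 0 0; 0.25 0 0 10.2 0 0 0; 0.25 0 0 10.2 0 0 0; 0.25 0 0 10.2 0 0 0; 0.25 0 0 10.2 0 0 0'
python3 - <<'E'
from h import *
out=[]
F={}
for cam,(cx,cy) in(("side",(318,165)),("top",(300,160))):
  f=F[cam]=grab_frame(cam);k=6;x0,y0=cx-33,cy-40
  out.append(cv2.resize(f["pixels"][y0:y0+80,x0:x0+66],None,fx=k,fy=k,interpolation=cv2.INTER_CUBIC))
save("up",np.hstack(out))
P=[pinpoint(c,"guard_mid") for c in("top","side")]
print([[ (round(r["p"],2),np.round(r["location"],1)) for r in p[:2]] for p in P])
if all(P): print(tri([F["top"],F["side"]],[p[0]["location"] for p in P]))
E
```

```text
t: 22.32
eef_pos: [0.5559, 0.2158, 0.135]
ee_rot: [3.132, -0.006, 1.135]
force: [0.0, -0.9, -1.1]
width: 0.0312
[[(0.54, array([286.3, 146.8]))], [(0.71, array([322. , 159.2])), (0.7, array([327.3, 156.2]))]]
[0.63193306 0.17956108 0.15473045]
```

View pics/up.png

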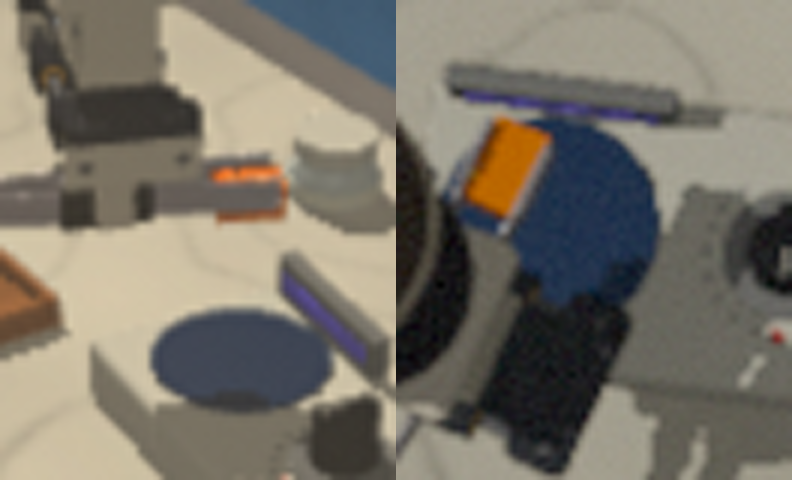

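The guard is held between the jaws at about z 0.155–0.16, high above the empty pad, and the dial mark still points to the red dot. Handing in.

```bash
python3 -m inch '0.25 0 0 0 0 0 0; 0.25 0 0 0 0 0 0' && python3 -c "
from station import arm; print(arm.job_done())"
```

```text
t: 22.78
eef_pos: [0.556, 0.2159, 0.1353]
ee_rot: [3.132, -0.007, 1.135]
force: [-0.7, -0.3, -1.7]
width: 0.0305
the job is handed in; nothing more can be done
None
```

The job is handed in at t = 22.8 s of the 58 s. The dial is on its off stop, and the smaller tongs are holding the guard up, with the gripper still squeezing them.

**Last checks**
- **Dial:** the turn ended with a firm reaction of about -0.5 N m at the stop. The mark pointed at the red dot in pictures after the release and after the lift.
- **Guard:** I measured its centre at about z = 0.155 m from both cameras, against the 0.135 m needed. That is about 9.5 cm above where it lay.
- **Grip:** the finger opening was steady at 30.5 to 31 mm, which matches the tongs closed on the guard. The contact forces on the guard can't be read directly, so that rests on the opening and the picture.
- **Tray:** I never moved near the things on it, but I did not measure them at the end.

**What disagreed or failed**
- **Tool height:** the real fingertips sat about 25 mm higher than the reported z. Contact with the dial and the camera pictures both showed this, and I corrected for it.
- **First dial grasp:** because of that offset, it closed above the bar and missed.
- **Probe:** while finding the offset, the closed fingertips pressed the top of the dial bar with about 45 N (over 40 N). The 40 N limit is stated for the arm and the gripper's body; it was the fingertips that touched.

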